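# Hook the trapped key out of the organiser slot

### The arm

A 6-joint arm with a two-finger parallel gripper is mounted at the origin on the work surface. World frame = base frame: x ahead of the robot, y to its left, z up, the work surface at z = 0. Lengths are in mm, angles in rad, forces in N, time in s.
With the tool pointing down it reaches from about 350 to 775 mm from the base axis. Payload 7.3 kg.
Tool frame: the origin (TCP) lies midway between the tips of the shut fingers; the grasp point (between the pads) lies bot.tcp_to_grasp behind it (bot.tcp_to_grasp is the distance from the TCP to the grasp point, in mm); z points along the fingers, y is the direction in which the jaws open and shut (so a half turn about z gives the same grasp; the last joint's range is limited). The gripper opens to 92 mm and grips with 3 to 60 N. Pads are 19 mm wide; open, the fingers measure 130 mm over their backs; the gripper's body (75 mm by 190 mm) begins 47 mm behind the grasp point.
Start: joints at [-1.25, 0.342, 1.524, -0, 1.275, -0.146], TCP at [236.29, -468.841, 226.741] pointing down, gripper open.
Joint ranges: [-2.53, 2.53], [-0.77, 2.02], [0.04, 2.7], [-1, 4.14], [0.28, 2.66], [-3.11, 3.11]. Speed limits (rad/s): [2.57, 2.57, 3.14, 3.14, 3.14, 3.14].

### API

Orientations are given as [roll, pitch, yaw] about the fixed x, y, z axes, in that order (R = Rz(yaw) Ry(pitch) Rx(roll)).
In Python, from plant import bot gives the robot as it stands.
- The arm moves only by the shell command python3 -m inch 'ROWS'. ROWS is JSON, one flat list of numbers, 7 for each row, row after row: the shift along the world's x, y, z in cm, then the turn, a rotation vector about the world's x, y, z in degrees, then the gripper command: -1 is shut, 1 is fully open, values between are in proportion. In form: [tx, ty, tz, ax, ay, az, fingers, tx, ty, tz, ax, ay, az, fingers, ...]. A call has exactly 5 rows; each row is the pose to reach, as a shift and turn from the pose measured when the call began; what a row does not reach only later rows make up. A row lasts 1/10 s, in which the tool goes at most 50 mm and 8.59 degrees, less where a joint would pass 70% of its speed; a pose out of reach is approached as far as the arm can. A call with a gripper value outside its range is refused whole. The fingers move at their own pace and stop on an object; the grip force is fixed at half the most. Time passes only in rows, so rows that repeat a pose let the fingers close, or fill a call up. It gives the time, the measured TCP pose, the force and the opening at its end, in the units of the state.
- bot.get_obs(): the state, without advancing time (a new reading comes with each control period).
- bot.capture(name): name is "side" or "top"; returns the picture (400x640x3 uint8, red, green, blue); there is no depth.
- bot.calibration(name): a dict with "fx", "fy", "cx", "cy" (pixels), "cam_to_world" (4x4, takes a point from camera to world coordinates). Camera axes: x right, y down, z forward; pixel columns grow to the right and rows downward; lengths in mm; the calibration is good to about 2 mm. A picture is of the moment at which its call begins. calibration takes no time and is no camera call.
- bot.close_job(): hands the job in, once; it reports no verdict.
The state is a dict: "time": time; "joint_positions": joint angles; "dq": joint speeds; "tau": joint torques, N m; "tool_pos": TCP position; "tcp_rot": TCP orientation; "contact_force": force on the tool from outside, world axes, zero at the start; "moment": the same for the moment, N m; "grip_width": finger opening in mm.
Only numpy, scipy, OpenCV 4.12 (cv2) and the standard library are available. Lean on these libraries where they do the work, as an engineer would, in place of code of your own. Each camera call takes 0.05 s, during which the arm holds its last target.

### The job

A brass key is trapped in the narrow slot of the clear organiser. Take the hooked pick from the fork of the chrome rail, feel its hook down onto the slot floor behind the key and gently, with the pick only, drag the key out until it lies wholly in the open front tray; the organiser cracks if pressed with more than 15 N. Then hang the pick back in its fork, and leave the toolbox, hammer and bumper pot alone.

Things in the scene. Friction and masses are not known exactly. Their poses are not given: they have to be found in the camera images.
- organiser: Fixed clear plastic organiser, 220 (own x) x 130 (y) x 50 mm high; origin under its centre, z up. An open-topped slot 20 mm wide runs along its x at y = 0, from the mouth (x = -20 mm) to the back wall (x = +107 mm); slot walls 3 mm thick, tops 50 mm above the shelf. It cracks if pick or hand press any part of it, liner and cheeks included, with over 15 N.
- slot_mouth (a point): Point on the floor liner's top in the middle of the slot's mouth (organiser x = -20, y = 0, z = 10 mm); axes as the organiser's: +x leads into the slot, -x out into the tray.
- tray_mid (a point): Middle of the open front tray, on its liner (organiser x = -63.5, z = 10 mm). The tray is 87 mm long (x = -107 to -20), 124 mm wide, front lip 18 mm and sides 22 mm high. Slot and tray share one level floor, a grey silicone liner, top 10 mm above the shelf; it sinks as one piece, 1 mm per 4 N, and bottoms at 4 mm.
- cheeks_mid (a point): Middle of the slot between two white sprung round cheeks (organiser x = +2 mm, 10 mm either way, z = 10 mm). They narrow the slot to 14 mm; each yields sideways up to 6 mm at 1.5 to 4.5 N, so the key's head is pulled past them with a few newtons.
- key_mid (a point): Brass key lying flat on the liner, 44 mm long, 5 mm thick, about 22 g; point at the middle of its length and thickness. Own x along the key: the solid round head, 16 mm across, is at +x (far edge 22 mm from this point) and starts towards the slot's back wall; the 7 mm wide shank points to the mouth. At the start 25 mm or more is free behind the head.
- pick_grip (a point): Centre of the pick's upright orange handle, 16 x 16 mm square, 56 mm tall. The pick starts hanging upright in the fork, its hook toe along the fork's -x within a few degrees; 100 g in all; z up.
- pick_collar (a point): Underside centre of the pick's steel collar, 30 mm across, 34 mm below pick_grip. Below it: sleeve 8 mm thick, 36 mm long, then a 5 mm blade ending in a foot 9 mm wide, 4 high, flat below; toe 9 mm from the axis to the pick's own -x (2.5 to +x). Blade stick-out varies, is not measured and holds firm: foot underside 64 to 88 mm below this point.
- fork_seat (a point): Where the pick hangs: midway between the chrome rail's two level prongs, at their tops, 125 mm above the shelf, under the collar's centre. Prongs run along own x, 14 mm apart inside, 6 mm wide, open towards -x (tips 15 mm from here), ending at the rail bar at +45 mm. Nothing of the rail is higher. Hanging, pick_grip is 34 mm above this point.
- rack: The fixed chrome hook rail that carries the fork, on a base 100 x 120 x 8 mm; origin on the shelf straight below the fork seat; axes as the fork's.
- toolbox: Green plastic toolbox, 246 x 116 x 103 mm and a black handle to 134 mm; origin under its centre. Leave alone.
- hammer: Steel tack hammer lying on the shelf, 250 mm long. Leave alone.
- bumper_pot: Grey silicone pot, 64 mm across, 55 mm high; origin under its centre. Leave alone.

How it is judged:
By the outcome, as a careful person would: the job done as asked, in the order asked, and still so for the second after the job is handed in, with the robot touching nothing.
It also fails if it takes over 67 s, if anything falls off the work surface, if the arm or the gripper's body presses on something with over 40 N, if the wrist force passes 120 N, or if a joint passes its speed limit or range.

## Working session

There is one attempt and no reset: what is moved stays moved. The work goes in short steps, Python scripts to look and compute and a shell command to move; the robot and the scene stay as the last step left them, time stands still between calls to the robot, and variables do not carry over. Pictures are saved under pics/ and viewed, and the job is handed in when it is done.

```bash
ls; mkdir -p pics; python3 - <<'E'
from plant import bot
import cv2
print(bot.get_obs(), bot.tcp_to_grasp)
for n in("side","top"):
    im=bot.capture(n); cv2.imwrite(f"pics/{n}0.png",im[:,:,::-1]); print(n,bot.calibration(n))
E
```

```text
pics
{'time': 0.0, 'joint_positions': array([-1.24997110e+00,  3.42725038e-01,  1.52501812e+00,  6.14787947e-06,
        1.27537307e+00, -1.46028346e-01]), 'dq': array([-0.00162222, -0.00095591, -0.00057643,  0.00013401,  0.00104765,
       -0.00035171]), 'tau': array([-1.42010569e-03, -4.31248248e+01, -2.44220603e+01,  7.17214867e-02,
        5.59448591e-02, -1.08560885e-04]), 'tool_pos': array([ 236.17222319, -468.43153784,  226.04336797]), 'tcp_rot': array([-3.14008615e+00, -2.27511476e-04,  4.66851603e-01]), 'contact_force': array([-0.10192646, -0.90025215, -0.28558221]), 'moment': array([ 0.047311  , -0.00608857,  0.0004948 ]), 'grip_width': 91.94957261648811} 18.8
side {'fx': 405.98547609551144, 'fy': 405.98547609551144, 'cx': 314.2931865771129, 'cy': 198.79433717123638, 'cam_to_world': array([[-6.88407303e-01, -5.39602585e-01,  4.84690041e-01,
         1.54167286e+02],
       [-7.25192040e-01,  5.24807104e-01, -4.45728627e-01,
         4.33754094e+02],
       [-1.38524579e-02, -6.58336201e-01, -7.52596542e-01,
         8.61592775e+02],
       [ 0.00000000e+00,  0.00000000e+00,  0.00000000e+00,
         1.00000000e+00]])}
top {'fx': 448.8269093888491, 'fy': 448.8269093888491, 'cx': 316.12899346645173, 'cy': 205.79014367301144, 'cam_to_world': array([[-7.93740860e-04, -9.79437445e-01,  2.01746529e-01,
         3.70612024e+02],
       [-9.99998927e-01,  1.02583822e-03,  1.04588843e-03,
        -2.65790570e+01],
       [-1.23134159e-03, -2.01745482e-01, -9.79437208e-01,
         1.25129745e+03],
       [ 0.00000000e+00,  0.00000000e+00,  0.00000000e+00,
         1.00000000e+00]])}
```

View pics/side0.png

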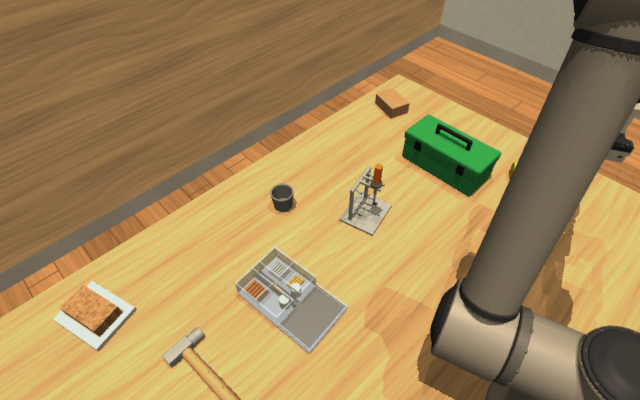

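View pics/top0.png

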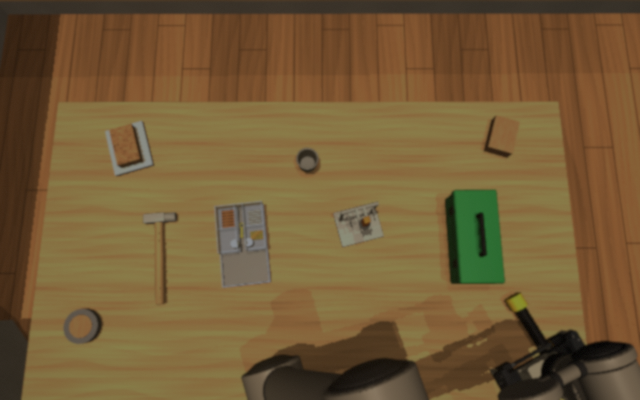

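```bash
python3 - <<'E'
import cv2
s=cv2.imread("pics/side0.png");t=cv2.imread("pics/top0.png")
def c(im,x,y,w,h,k,n): cv2.imwrite(n,cv2.resize(im[y:y+h,x:x+w],None,fx=k,fy=k,interpolation=cv2.INTER_CUBIC))
c(s,230,240,125,115,5,"pics/s_org.png")
c(s,330,150,80,90,6,"pics/s_rack.png")
c(t,205,190,80,105,5,"pics/t_org.png")
c(t,325,190,70,65,8,"pics/t_rack.png")
E
```

```text
(no output)
```

View pics/s_org.png

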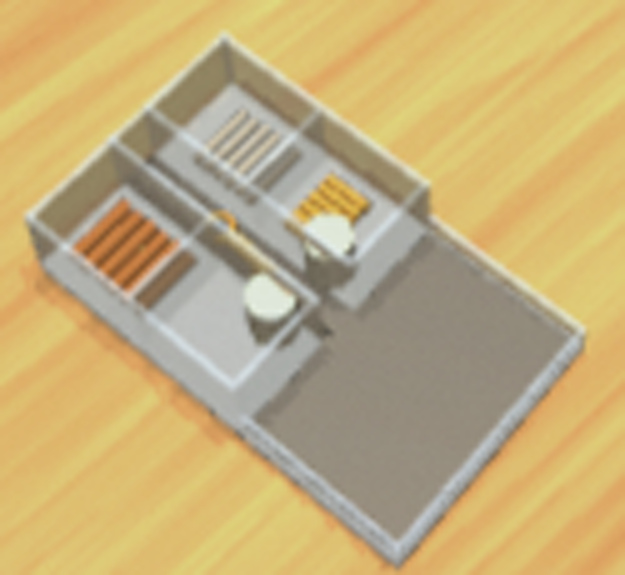

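View pics/s_rack.png

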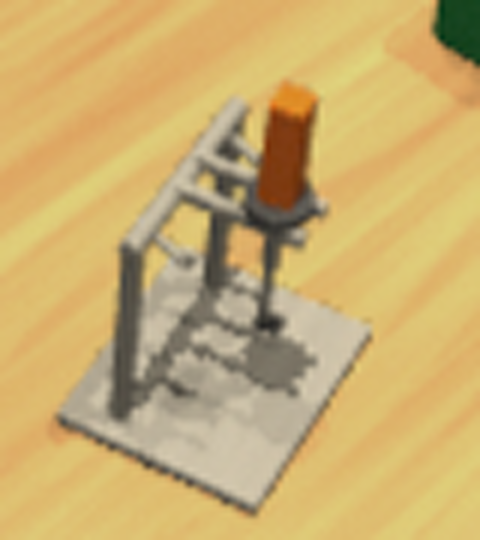

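View pics/t_org.png

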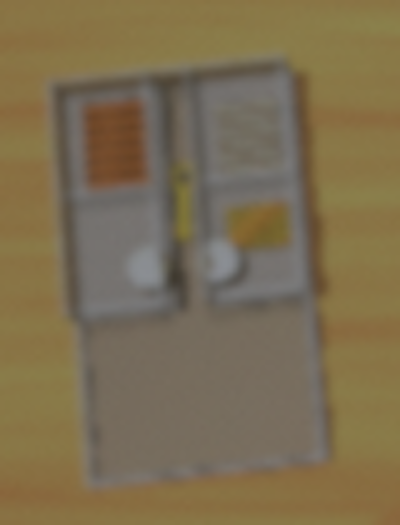

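View pics/t_rack.png

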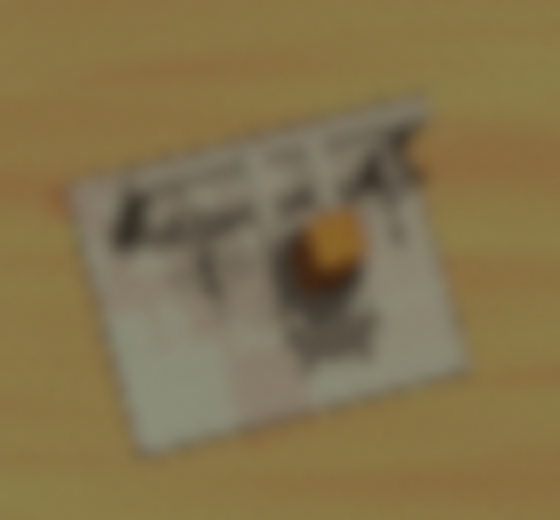

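```bash
cat > h.py <<'E'
import numpy as np
from plant import bot
C={n:bot.calibration(n) for n in("side","top")}
def proj(n,P):
    c=C[n];M=np.linalg.inv(c["cam_to_world"]);q=M[:3,:3]@np.asarray(P,float)+M[:3,3]
    return np.array([c["fx"]*q[0]/q[2]+c["cx"],c["fy"]*q[1]/q[2]+c["cy"]])
def ray(n,u,v,z):
    c=C[n];M=c["cam_to_world"];d=M[:3,:3]@np.array([(u-c["cx"])/c["fx"],(v-c["cy"])/c["fy"],1]);o=M[:3,3]
    return o+d*(z-o[2])/d[2]
def tri(a,b):
    A=np.zeros((3,3));B=np.zeros(3)
    for n,(u,v) in(("side",a),("top",b)):
        p=ray(n,u,v,0);o=C[n]["cam_to_world"][:3,3];d=(p-o)/np.linalg.norm(p-o);Q=np.eye(3)-np.outer(d,d);A+=Q;B+=Q@o
    return np.linalg.solve(A,B)
def loc(p,P):
    c,s=np.cos(p[2]),np.sin(p[2]);return np.array([p[0]+c*P[0]-s*P[1],p[1]+s*P[0]+c*P[1],P[2]])
E
python3 - <<'E'
from h import *
from scipy.optimize import least_squares
obs=[("top",(215,206.4),(110,65,50)),("top",(262.4,201.8),(110,-65,50)),("top",(223.4,287),(-110,65,20)),("top",(270.6,282.2),(-110,-65,20)),
("side",(275,247.6),(110,-65,50)),("side",(236,283.4),(110,65,50)),("side",(315.6,277.4),(-20,-65,50)),("side",(277,317),(-20,65,50)),("side",(347,307.2),(-110,-65,20)),("side",(309.6,350.5),(-110,65,20))]
for sel in("top","side",""):
    f=lambda p:np.concatenate([proj(n,loc(p,P))-uv for n,uv,P in obs if sel in n])
    r=least_squares(f,[550,150,0]);print(sel,r.x,np.abs(r.fun).max())
p=r.x
for n,uv,P in obs: print(n,uv,P,proj(n,loc(p,P))-uv)
# inverse of points
def inv(p,P): return loc([0,0,-p[2]],P-np.array([p[0],p[1],0]))
sc=lambda c,o,k:(o[0]+c[0]/k,o[1]+c[1]/k)
for nm,c in(("shank",(180,243)),("head",(183,165))):
    print(nm,inv(p,ray("top",*sc(c,(205,190),5),12)))
print("head side",inv(p,ray("side",*sc((222,212),(230,240),5),14)))
h=tri((378.8,166.7),(366.9,220));print("handle top",h,ray("top",366.9,220,187),ray("side",378.8,166.7,187))
print("rack base")
for n,o,k,L in(("top",(325,190),8,[(70,185),(425,95),(470,370),(140,455)]),("side",(330,150),6,[(60,418),(255,512),(370,330)])):
    for c in L: print(n,ray(n,*sc(c,o,k),8))
for c in[(130,245),(240,105)]:print("bar",ray("side",*sc(c,(330,150),6),122))
for c in[(300,238),(322,210)]:print("tips",ray("side",*sc(c,(330,150),6),122))
E
```

```text
top [5.15017581e+02 1.74085122e+02 1.10111705e-01] 0.7593974289435721
side [5.15364913e+02 1.78766587e+02 1.07303975e-01] 1.347962794741818
 [5.15367022e+02 1.77296893e+02 1.07629065e-01] 1.7743071683214282
top (215, 206.4) (110, 65, 50) [-0.96002854 -0.39416326]
top (262.4, 201.8) (110, -65, 50) [-0.95702382 -0.83631874]
top (223.4, 287) (-110, 65, 20) [-1.77430717  0.57551337]
top (270.6, 282.2) (-110, -65, 20) [-1.01168164  0.09193146]
side (275, 247.6) (110, -65, 50) [ 0.67634736 -1.45503735]
side (236, 283.4) (110, 65, 50) [-0.33086163 -0.51327367]
side (315.6, 277.4) (-20, -65, 50) [ 1.27550117 -0.93042775]
side (277, 317) (-20, 65, 50) [0.32806536 0.89557848]
side (347, 307.2) (-110, -65, 20) [ 0.81176181 -1.14414301]
side (309.6, 350.5) (-110, 65, 20) [0.25393828 0.05188897]
shank [18.24640831  4.28831032 12.        ]
head [61.86595075 -0.6569911  12.        ]
head side [60.35023228 -4.66695355 14.        ]
handle top [ 556.16901109 -147.37428857  184.16800498] [ 554.81755201 -147.52143291  187.        ] [ 555.38470219 -144.54587537  187.        ]
rack base
top [605.54871625 -74.90183646   8.        ]
top [ 637.84898191 -200.88641691    8.        ]
top [ 539.78333939 -213.76064743    8.        ]
top [510.19823299 -98.35753047   8.        ]
side [602.32057788 -70.02575223   8.        ]
side [508.07943827 -93.26130068   8.        ]
side [ 539.24239776 -208.60492366    8.        ]
bar [585.26795485 -88.05763569 122.        ]
bar [ 607.98478817 -181.76304499  122.        ]
tips [ 539.34214    -140.79719515  122.        ]
tips [ 543.2400757  -159.33616672  122.        ]
```

```bash
python3 -m inch '[3.2,3.2,0,0,0,8,1, 6.4,6.4,0,0,0,16,1, 9.6,9.6,0,0,0,24,1, 12.8,12.8,0,0,0,32,1, 16,16,0,0,0,40,1]' && python3 -m inch '[3.2,3.2,0,0,0,8,1, 6.4,6.4,0,0,0,16,1, 9.6,9.6,0,0,0,24,1, 12.8,12.8,0,0,0,32,1, 16,16,0,0,0,38,1]'
```

```text
time: 0.6
tool_pos: [397.0, -306.9, 225.9]
tcp_rot: [-3.14, -0.0, 1.17]
contact_force: [0.1, -1.2, 0.4]
grip_width: 91.8
time: 1.1
tool_pos: [557.9, -145.3, 225.5]
tcp_rot: [-3.139, -0.001, 1.839]
contact_force: [0.9, -0.5, 0.9]
grip_width: 91.6
```

```bash
python3 -m inch '[-0.3,-0.1,0,0,0,-1,1, -0.3,-0.1,0,0,0,-1,1, -0.3,-0.1,-1,0,0,-1,1, -0.3,-0.1,-2,0,0,-1,1, -0.3,-0.1,-2,0,0,-1,1]'; python3 - <<'E'
from h import *
import cv2
im=bot.capture("side");im=im[80:260,290:470,::-1]
cv2.imwrite("pics/s1.png",cv2.resize(im,None,fx=3.3,fy=3.3,interpolation=cv2.INTER_CUBIC))
o=bot.get_obs();print(o["tool_pos"],o["tcp_rot"])
print(proj("side",o["tool_pos"]),proj("side",[555.2,-146,187]))
E
```

```text
time: 1.6
tool_pos: [553.4, -146.9, 203.4]
tcp_rot: [-3.136, -0.003, 1.82]
contact_force: [-1.2, 0.4, -0.3]
grip_width: 91.7
[ 553.88128359 -146.9526202   204.36936354] [-3.13710954e+00 -2.17897664e-03  1.81980447e+00]
[380.75537694 161.17388616] [379.26195993 166.43822594]
```

View pics/s1.png

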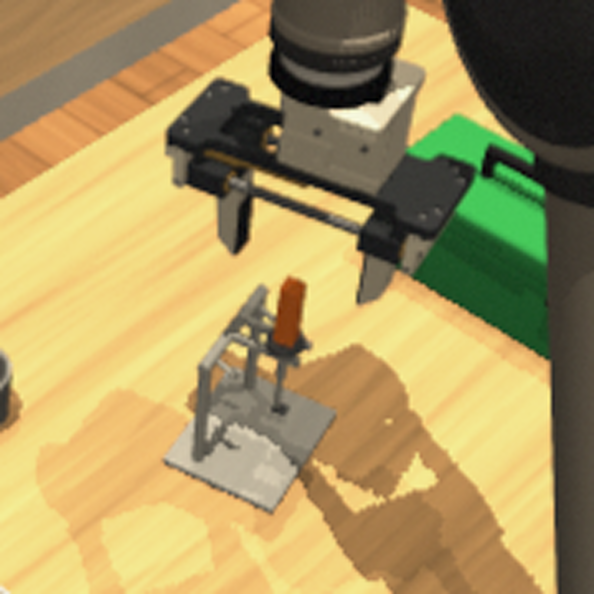

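```bash
python3 -m inch '[0.1,0.1,-2,0,0,0,1, 0.1,0.1,-4,0,0,0,1, 0.1,0.1,-6,0,0,0,1, 0.1,0.1,-6.7,0,0,0,1, 0.1,0.1,-6.7,0,0,0,1]'; python3 - <<'E'
from h import *
import cv2
im=bot.capture("side");im=im[110:240,320:450,::-1]
cv2.imwrite("pics/s2.png",cv2.resize(im,None,fx=4.5,fy=4.5,interpolation=cv2.INTER_CUBIC))
E
```

```text
time: 2.15
tool_pos: [554.3, -146.1, 136.7]
tcp_rot: [-3.136, -0.003, 1.819]
contact_force: [-0.2, 0.6, 0.4]
grip_width: 91.3
```

View pics/s2.png

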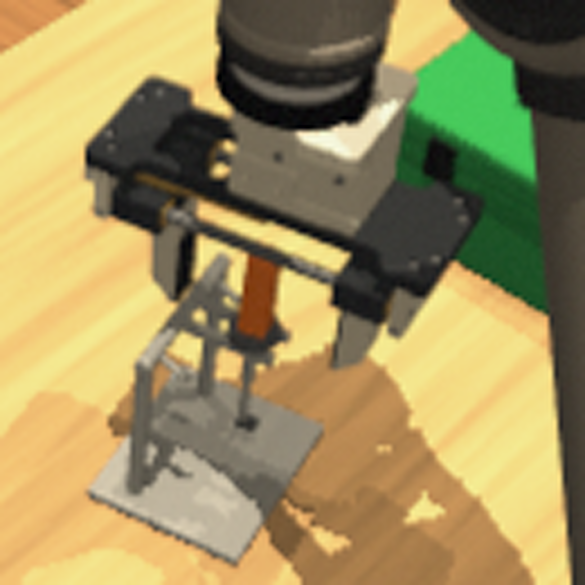

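```bash
python3 -m inch '[0,0,0,0,0,0,-1, 0,0,0,0,0,0,-1, 0,0,0,0,0,0,-1, 0,0,0,0,0,0,-1, 0,0,0,0,0,0,-1]';python3 -m inch '[0,0,0,0,0,0,-1, 0,0,0,0,0,0,-1, 0,0,0,0,0,0,-1, 0,0,0,0,0,0,-1, 0,0,0,0,0,0,-1]'; python3 - <<'E'
from h import *
import cv2
print(bot.get_obs())
im=bot.capture("side");im=im[110:240,320:450,::-1]
cv2.imwrite("pics/s3.png",cv2.resize(im,None,fx=4.5,fy=4.5,interpolation=cv2.INTER_CUBIC))
E
```

```text
time: 2.7
tool_pos: [555.0, -146.3, 137.9]
tcp_rot: [-3.138, -0.002, 1.819]
contact_force: [0.1, -0.7, 0.5]
grip_width: 56.4
time: 3.2
tool_pos: [555.1, -146.3, 138.0]
tcp_rot: [-3.138, -0.002, 1.819]
contact_force: [-0.4, 0.6, 0.3]
grip_width: 16.3
{'time': 3.2, 'joint_positions': array([-3.90683089e-01,  5.14501023e-01,  1.50795575e+00, -9.68209542e-04,
        1.12327689e+00, -6.38800938e-01]), 'dq': array([-0.0005362 ,  0.00051541, -0.0010211 ,  0.00077644, -0.00099703,
        0.00090774]), 'tau': array([-4.49766114e-02, -4.98084641e+01, -2.21528882e+01, -3.26640112e-02,
        2.41559297e-01,  6.44949032e-04]), 'tool_pos': array([ 555.13635947, -146.30926607,  137.97098174]), 'tcp_rot': array([-3.13774866e+00, -1.76976351e-03,  1.81933156e+00]), 'contact_force': array([-0.3966303 ,  0.61478453,  0.3344273 ]), 'moment': array([ 0.08285061, -0.20145464,  0.033119  ]), 'grip_width': 16.31322929068116}
```

View pics/s3.png

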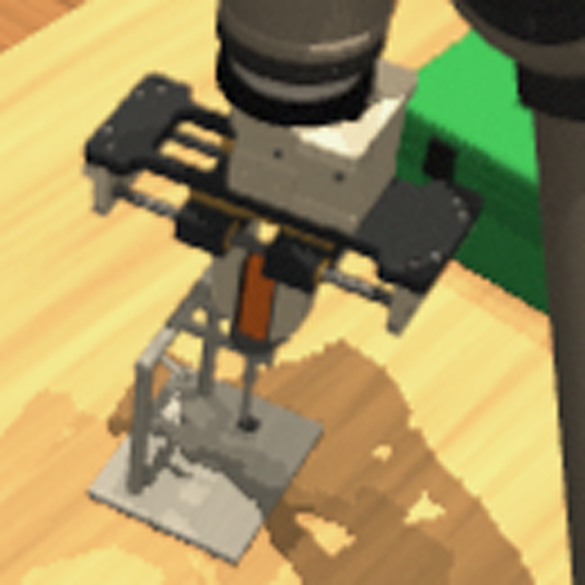

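```bash
python3 -m inch '[0,0,0.3,0,0,0,-1, 0,0,0.7,0,0,0,-1, 0,0,0.7,0,0,0,-1, -0.5,-0.12,0.7,0,0,0,-1, -1,-0.25,0.7,0,0,0,-1]';python3 -m inch '[-1,-0.25,0,0,0,0,-1, -2,-0.5,0,0,0,0,-1, -3,-0.75,0,0,0,0,-1, -4,-1,0,0,0,0,-1, -5,-1.25,0.5,0,0,0,-1]'; python3 - <<'E'
from h import *
import cv2
im=bot.capture("side");im=im[110:240,320:450,::-1]
cv2.imwrite("pics/s4.png",cv2.resize(im,None,fx=4.5,fy=4.5,interpolation=cv2.INTER_CUBIC))
E
```

```text
time: 3.75
tool_pos: [544.6, -148.8, 144.8]
tcp_rot: [-3.137, -0.002, 1.82]
contact_force: [0.2, -0.8, -0.5]
grip_width: 15.9
time: 4.25
tool_pos: [493.2, -161.4, 149.5]
tcp_rot: [-3.136, -0.003, 1.819]
contact_force: [0.7, -0.5, -0.8]
grip_width: 15.8
```

View pics/s4.png

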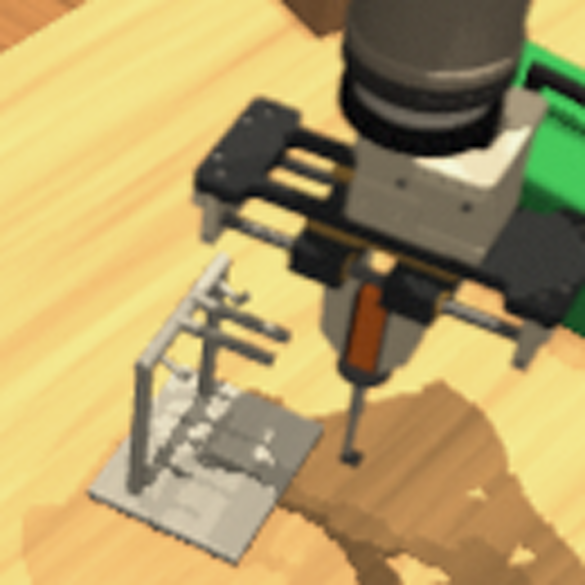

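```bash
python3 -m inch '[0,1,2,0,0,0,-1, 1,4,3.5,0,0,-2,-1, 2,8,3.5,0,0,-4,-1, 3.2,12,3.5,0,0,-6,-1, 4.5,16,3.5,0,0,-8,-1]';python3 -m inch '[1.2,4,0,0,0,0,-1, 2.4,8,0,0,0,0,-1, 3.6,12,0,0,0,0,-1, 4.8,16,0,0,0,0,-1, 6.1,18.7,0,0,0,0,-1]'; python3 -m inch '[0,0,0,0,0,0,-1, 0,0,0,0,0,0,-1, 0,0,0,0,0,0,-1, 0,0,0,0,0,0,-1, 0,0,0,0,0,0,-1]';python3 - <<'E'
from h import *
import cv2
o=bot.get_obs();print(o["tool_pos"],o["tcp_rot"])
im=bot.capture("side")[:,:,::-1];cv2.imwrite("pics/s5.png",im)
cv2.imwrite("pics/s5c.png",cv2.resize(im[210:350,220:360],None,fx=4.2,fy=4.2,interpolation=cv2.INTER_CUBIC))
im=bot.capture("top")[:,:,::-1];cv2.imwrite("pics/t5.png",im)
cv2.imwrite("pics/t5c.png",cv2.resize(im[180:300,190:310],None,fx=4.9,fy=4.9,interpolation=cv2.INTER_CUBIC))
E
```

```text
time: 4.8
tool_pos: [537.8, -0.6, 186.4]
tcp_rot: [-3.138, -0.002, 1.677]
contact_force: [0.4, -1.2, -0.8]
grip_width: 15.9
time: 5.3
tool_pos: [598.8, 189.2, 186.7]
tcp_rot: [-3.138, -0.002, 1.679]
contact_force: [0.6, -1.3, -1.3]
grip_width: 15.8
time: 5.8
tool_pos: [598.8, 188.1, 187.1]
tcp_rot: [-3.138, -0.002, 1.678]
contact_force: [0.3, -0.2, -0.6]
grip_width: 15.9
[598.80927985 188.12805626 187.05328675] [-3.13839296e+00 -2.37576422e-03  1.67760910e+00]
```

View pics/s5c.png

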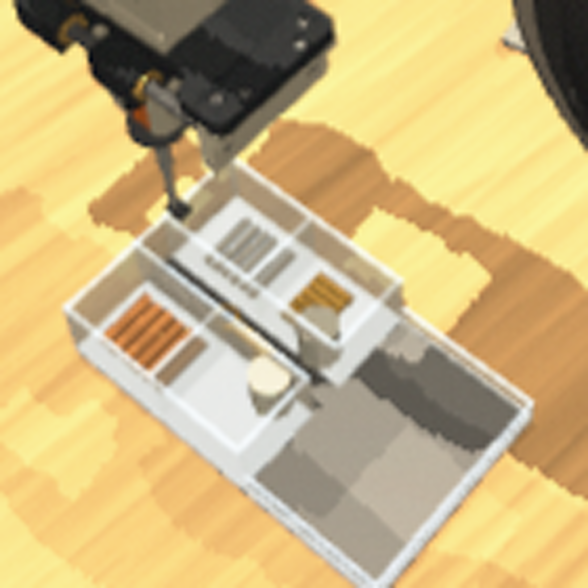

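View pics/t5c.png

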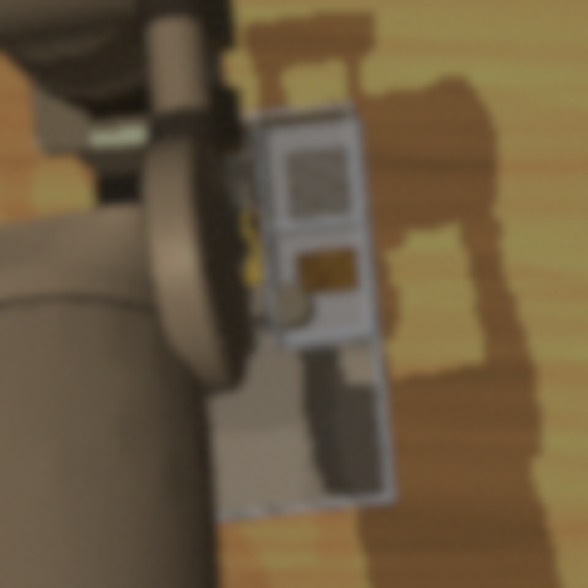

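```bash
python3 - <<'E'
from h import *
import cv2
im=cv2.imread("pics/side0.png")
cv2.imwrite("pics/s0z.png",cv2.resize(im[245:315,240:315],None,fx=8,fy=8,interpolation=cv2.INTER_CUBIC))
im=cv2.imread("pics/s5.png")
cv2.imwrite("pics/s5z.png",cv2.resize(im[235:305,240:315],None,fx=8,fy=8,interpolation=cv2.INTER_CUBIC))
E
```

```text
(no output)
```

View pics/s0z.png

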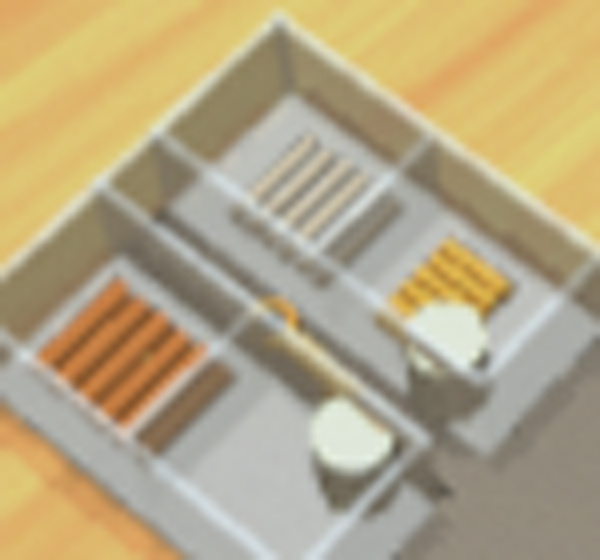

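View pics/s5z.png

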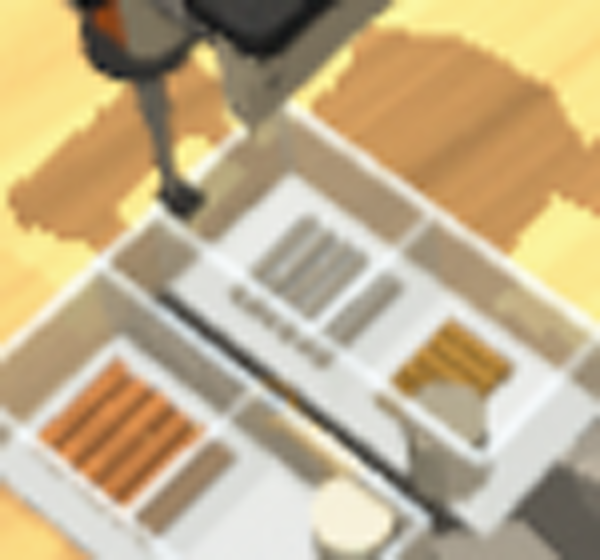

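```bash
cat >> h.py <<'E'
def footfit(uv,tcp,yaw,bias=(0,0)):
    # solve lateral e (pick y) and z of foot centre given side-camera pixel
    from scipy.optimize import least_squares
    a=yaw-np.pi/2
    def P(q): return np.array([tcp[0]+bias[0]-3*np.cos(a)-q[0]*np.sin(a),tcp[1]+bias[1]-3*np.sin(a)+q[0]*np.cos(a),q[1]])
    r=least_squares(lambda q:proj("side",P(q))-uv,[0,tcp[2]-95]);return r.x,P(r.x)
E
python3 - <<'E'
from h import *
for b in((0,0),(0,2)):
  print(footfit((397.8,212.2),(493.2,-161.4,149.5),1.819,b),footfit((262.75,260.6),(598.8,188.1,187),1.678,b))
W={k:ray("side",*uv,50) for k,uv in dict(Lb=(253.1,268.75),Lf=(293.1,300),Rb=(260.25,262.5),Rf=(300.6,292.25)).items()}
for k in W:print(k,W[k])
b=(W["Lb"]+W["Rb"])/2;f=(W["Lf"]+W["Rf"])/2;print(b,f,np.linalg.norm(b-f),np.arctan2(*(b-f)[[1,0]]),np.linalg.norm(W["Lb"]-W["Rb"]))
E
```

```text
(array([-1.76014122, 57.45081887]), array([ 490.72433588, -163.84319141,   57.45081887])) (array([-0.86219692, 94.25845677]), array([595.90947617, 186.92175744,  94.25845677]))
(array([-5.51142281, 55.24893917]), array([ 491.64588726, -165.47951602,   55.24893917])) (array([-3.00244375, 93.86066379]), array([596.13847926, 186.79379737,  93.86066379]))
Lb [619.61483955 202.66863754  50.        ]
Lf [496.27470628 188.28227879  50.        ]
Rb [621.37811966 180.17820715  50.        ]
Rf [498.76502057 163.90889169  50.        ]
[620.4964796  191.42342235  50.        ] [497.51986342 176.09558524  50.        ] 123.92816757131745 0.12400077086867844 22.559446270650604
```

```bash
python3 -m inch '[0,0.1,-1,0,0,0,-1, 0,0.1,-2,0,0,0,-1, 0,0.1,-3,0,0,0,-1, 0,0.1,-3.3,0,0,0,-1, 0,0.1,-3.3,0,0,0,-1]';python3 - <<'E'
from h import *
import cv2
o=bot.get_obs();print(o["tool_pos"],o["tcp_rot"],o["contact_force"])
im=bot.capture("side")[:,:,::-1];cv2.imwrite("pics/s6.png",im)
cv2.imwrite("pics/s6z.png",cv2.resize(im[235:305,240:315],None,fx=8,fy=8,interpolation=cv2.INTER_CUBIC))
E
```

```text
time: 6.4
tool_pos: [598.4, 189.4, 152.8]
tcp_rot: [-3.136, -0.002, 1.678]
contact_force: [0.0, -0.1, -0.1]
grip_width: 15.8
[598.37209004 189.419443   152.82982812] [-3.13642222e+00 -2.25948153e-03  1.67811740e+00] [ 0.01966444 -0.10447628 -0.11037027]
```

View pics/s6z.png

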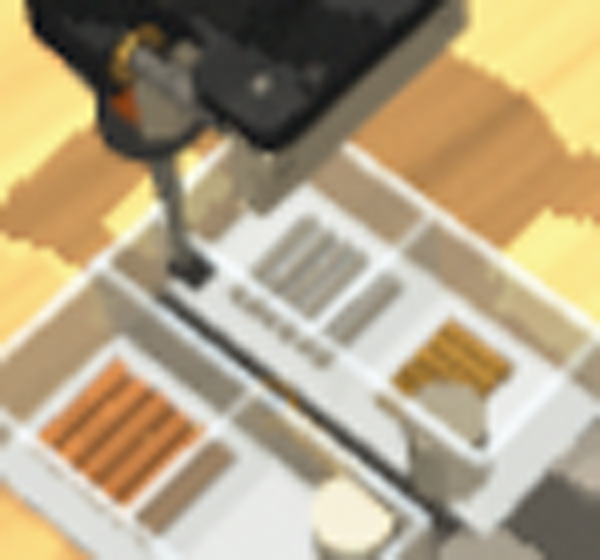

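```bash
python3 - <<'E'
from h import *
q,P=footfit((263.75,268.5),(598.6,189.3,152.8),1.678);print(q,P)
P=ray("side",263.75,268.5,60);print(P)
b=np.array([620.5,191.42]);f=np.array([497.5,176.1])
for P in (P,):
  d=(b-f)/np.linalg.norm(b-f);v=P[:2]-f;print(v@d, d[0]*v[1]-d[1]*v[0])
# key far edge in side camera, same-frame
for c in((270,300),(290,305),(298,325)):
  P=ray("side",240+c[0]/8,245+c[1]/8,14);v=P[:2]-f;print(c,P,v@d-20, d[0]*v[1]-d[1]*v[0])
E
```

```text
[-0.43330056 63.23838866] [595.66358493 188.54819159  63.23838866]
[597.4544395  187.55355559  60.        ]
100.60366267724237 -0.9884169241982654
(270, 300) [576.72906979 180.41311039  14.        ] 59.1546634744777 -5.512501410832525
(290, 305) [571.367371   177.23548832  14.        ] 53.441328909794805 -8.003064427963135
(298, 325) [564.68774094 179.78420981  14.        ] 47.12793205281088 -4.648297791932922
```

```bash
python3 -m inch '[0,0,-0.4,0,0,0,-1, 0,0,-0.7,0,0,0,-1, 0,0,-0.9,0,0,0,-1, 0,0,-1.1,0,0,0,-1, 0,0,-1.3,0,0,0,-1]';python3 -c "
from h import *
o=bot.get_obs();print(o['tool_pos'],o['contact_force'],o['moment'])"
```

```text
time: 6.95
tool_pos: [598.8, 189.5, 140.5]
tcp_rot: [-3.138, -0.002, 1.678]
contact_force: [-0.3, -0.7, -1.7]
grip_width: 15.7
[598.78661872 189.49543072 140.48606521] [-0.28090858 -0.71071014 -1.72969471] [-0.05193549 -0.10908598 -0.03508499]
```

```bash
python3 -m inch '[0,0,-0.4,0,0,0,-1, 0,0,-0.8,0,0,0,-1, 0,0,-1.2,0,0,0,-1, 0,0,-1.6,0,0,0,-1, 0,0,-1.9,0,0,0,-1]';python3 - <<'E'
from h import *
import cv2
im=bot.capture("side")[:,:,::-1];cv2.imwrite("pics/s7.png",im)
cv2.imwrite("pics/s7z.png",cv2.resize(im[235:305,240:315],None,fx=8,fy=8,interpolation=cv2.INTER_CUBIC))
E
```

```text
time: 7.45
tool_pos: [598.7, 189.5, 121.0]
tcp_rot: [-3.137, -0.002, 1.678]
contact_force: [-0.8, 1.1, -1.4]
grip_width: 15.8
```

View pics/s7z.png

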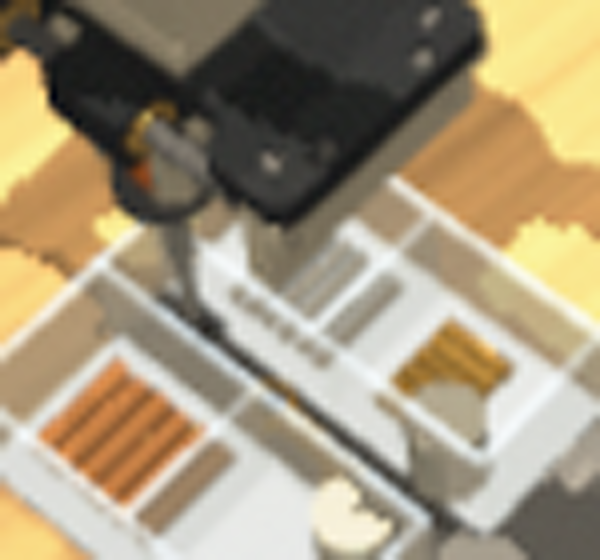

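```bash
python3 -m inch '[0,0,-0.3,0,0,0,-1, 0,0,-0.6,0,0,0,-1, 0,0,-0.9,0,0,0,-1, 0,0,-1.1,0,0,0,-1, 0,0,-1.1,0,0,0,-1]';python3 -m inch '[0,0,-0.1,0,0,0,-1, 0,0,-0.2,0,0,0,-1, 0,0,-0.3,0,0,0,-1, 0,0,-0.3,0,0,0,-1, 0,0,-0.3,0,0,0,-1]'
```

```text
time: 8.0
tool_pos: [598.3, 189.4, 109.1]
tcp_rot: [-3.136, -0.002, 1.678]
contact_force: [0.3, 0.4, -0.7]
grip_width: 16.1
time: 8.5
tool_pos: [598.3, 189.4, 106.1]
tcp_rot: [-3.136, -0.002, 1.678]
contact_force: [-0.3, -0.1, -1.1]
grip_width: 16.0
```

```bash
python3 -m inch '[0,0,-0.1,0,0,0,-1, 0,0,-0.2,0,0,0,-1, 0,0,-0.2,0,0,0,-1, 0,0,-0.2,0,0,0,-1, 0,0,-0.2,0,0,0,-1]'
```

```text
time: 9.0
tool_pos: [598.3, 189.4, 104.2]
tcp_rot: [-3.136, -0.002, 1.678]
contact_force: [-0.0, -0.7, -1.2]
grip_width: 15.6
```

```bash
python3 -m inch '[0,0,-0.1,0,0,0,-1, 0,0,-0.2,0,0,0,-1, 0,0,-0.2,0,0,0,-1, 0,0,-0.2,0,0,0,-1, 0,0,-0.2,0,0,0,-1]'
```

```text
time: 9.5
tool_pos: [598.3, 189.4, 102.2]
tcp_rot: [-3.136, -0.002, 1.678]
contact_force: [-0.6, -0.0, -1.1]
grip_width: 15.3
```

```bash
python3 -m inch '[0,0,-0.1,0,0,0,-1, 0,0,-0.2,0,0,0,-1, 0,0,-0.2,0,0,0,-1, 0,0,-0.2,0,0,0,-1, 0,0,-0.2,0,0,0,-1]'
```

```text
time: 10.0
tool_pos: [598.3, 189.4, 100.2]
tcp_rot: [-3.136, -0.002, 1.678]
contact_force: [0.4, -0.1, -1.2]
grip_width: 15.9
```

```bash
python3 -m inch '[0,0,-0.1,0,0,0,-1, 0,0,-0.2,0,0,0,-1, 0,0,-0.2,0,0,0,-1, 0,0,-0.2,0,0,0,-1, 0,0,-0.2,0,0,0,-1]'
```

```text
time: 10.5
tool_pos: [598.3, 189.4, 98.2]
tcp_rot: [-3.136, -0.002, 1.678]
contact_force: [-0.0, -0.1, -1.8]
grip_width: 15.3
```

```bash
python3 -m inch '[0,0,-0.1,0,0,0,-1, 0,0,-0.1,0,0,0,-1, 0,0,-0.1,0,0,0,-1, 0,0,-0.1,0,0,0,-1, 0,0,-0.1,0,0,0,-1]';python3 - <<'E'
from h import *
import cv2
im=bot.capture("side")[:,:,::-1];cv2.imwrite("pics/s8.png",im)
cv2.imwrite("pics/s8z.png",cv2.resize(im[235:305,240:315],None,fx=8,fy=8,interpolation=cv2.INTER_CUBIC))
E
```

```text
time: 11.0
tool_pos: [598.5, 189.4, 97.4]
tcp_rot: [-3.137, -0.002, 1.678]
contact_force: [-0.6, 0.5, -0.1]
grip_width: 15.7
```

View pics/s8z.png

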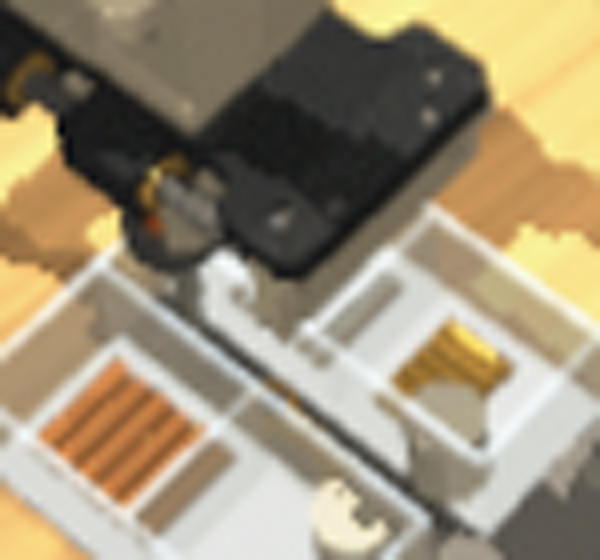

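```bash
python3 -m inch '[0,0,-0.1,0,0,0,-1, 0,0,-0.1,0,0,0,-1, 0,0,-0.1,0,0,0,-1, 0,0,-0.1,0,0,0,-1, 0,0,-0.1,0,0,0,-1]';python3 -c "
from h import *
o=bot.get_obs();print(o['tool_pos'],o['contact_force'],o['moment'])"
```

```text
time: 11.55
tool_pos: [598.5, 189.4, 96.5]
tcp_rot: [-3.137, -0.002, 1.678]
contact_force: [-0.6, -0.1, 2.6]
grip_width: 16.1
[598.52721416 189.44287395  96.49519479] [-0.60097395 -0.11294974  2.61403595] [-0.04549109  0.06809635 -0.02913567]
```

```bash
python3 -m inch '[-0.2,-0.02,0.05,0,0,0,-1, -0.4,-0.04,0.05,0,0,0,-1, -0.6,-0.07,0.05,0,0,0,-1, -0.8,-0.09,0.05,0,0,0,-1, -1,-0.11,0.05,0,0,0,-1]';python3 -c "
from h import *
o=bot.get_obs();print(o['tool_pos'],o['contact_force'],o['moment'])"
```

```text
time: 12.05
tool_pos: [588.4, 188.3, 97.0]
tcp_rot: [-3.137, -0.002, 1.678]
contact_force: [0.4, 0.1, 1.9]
grip_width: 15.7
[588.43194069 188.34488104  97.0224107 ] [0.40521856 0.08767345 1.86659601] [ 0.05903737 -0.43849303 -0.05686736]
```

```bash
python3 -m inch '[-0.2,-0.02,0.03,0,0,0,-1, -0.4,-0.04,0.03,0,0,0,-1, -0.6,-0.07,0.03,0,0,0,-1, -0.8,-0.09,0.03,0,0,0,-1, -1,-0.11,0.03,0,0,0,-1]';python3 - <<'E'
from h import *
import cv2
o=bot.get_obs();print(o['tool_pos'],o['contact_force'],o['moment'])
im=bot.capture("side")[:,:,::-1];cv2.imwrite("pics/s9.png",im)
cv2.imwrite("pics/s9z.png",cv2.resize(im[235:305,240:315],None,fx=8,fy=8,interpolation=cv2.INTER_CUBIC))
E
```

```text
time: 12.55
tool_pos: [578.2, 187.2, 97.3]
tcp_rot: [-3.137, -0.002, 1.678]
contact_force: [0.5, -0.9, 0.6]
grip_width: 16.1
[578.19596903 187.20088212  97.25718161] [ 0.45022    -0.92576587  0.64175298] [ 0.05553772 -0.34158134  0.0204918 ]
```

View pics/s9z.png

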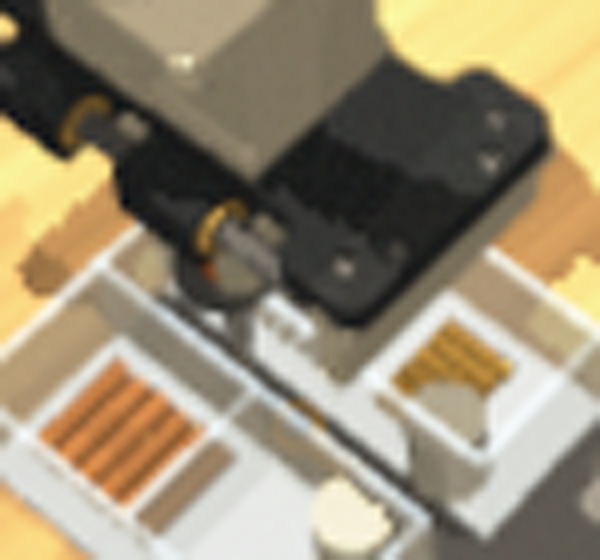

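```bash
python3 -m inch '[-0.2,-0.02,0,0,0,0,-1, -0.4,-0.04,0,0,0,0,-1, -0.6,-0.07,0,0,0,0,-1, -0.8,-0.09,0,0,0,0,-1, -1,-0.11,0,0,0,0,-1]';python3 -c "
from h import *
o=bot.get_obs();print(o['tool_pos'],o['contact_force'],o['moment'])"
python3 -m inch '[-0.2,-0.02,0,0,0,0,-1, -0.4,-0.04,0,0,0,0,-1, -0.6,-0.07,0,0,0,0,-1, -0.8,-0.09,0,0,0,0,-1, -1,-0.11,0,0,0,0,-1]';python3 -c "
from h import *
o=bot.get_obs();print(o['tool_pos'],o['contact_force'],o['moment'])"
```

```text
time: 13.1
tool_pos: [567.7, 186.1, 97.2]
tcp_rot: [-3.136, -0.002, 1.678]
contact_force: [1.5, -0.2, 1.2]
grip_width: 16.0
[567.67954949 186.06661235  97.22056285] [ 1.50071552 -0.23223526  1.16631071] [ 0.06336295 -0.34577164 -0.03846891]
time: 13.6
tool_pos: [557.5, 184.9, 97.2]
tcp_rot: [-3.136, -0.002, 1.678]
contact_force: [0.6, 1.0, 0.8]
grip_width: 15.8
[557.52763207 184.92818132  97.23491597] [0.55042124 0.96822449 0.81580936] [ 0.00291029 -0.31536093 -0.00312682]
```

```bash
python3 -m inch '[-0.2,-0.02,0,0,0,0,-1, -0.4,-0.04,0,0,0,0,-1, -0.6,-0.07,0,0,0,0,-1, -0.8,-0.09,0,0,0,0,-1, -1,-0.11,0,0,0,0,-1]';python3 - <<'E'
from h import *
import cv2
o=bot.get_obs();print(o['tool_pos'],o['contact_force'],o['moment'])
im=bot.capture("side")[:,:,::-1];cv2.imwrite("pics/s10.png",im)
cv2.imwrite("pics/s10z.png",cv2.resize(im[250:320,250:325],None,fx=8,fy=8,interpolation=cv2.INTER_CUBIC))
E
```

```text
time: 14.1
tool_pos: [547.4, 183.8, 97.2]
tcp_rot: [-3.136, -0.002, 1.678]
contact_force: [0.9, -0.4, 0.7]
grip_width: 16.0
[547.37069368 183.79609323  97.24511388] [ 0.87858319 -0.41976662  0.71678936] [ 0.05723496 -0.36076646  0.02357146]
```

View pics/s10z.png

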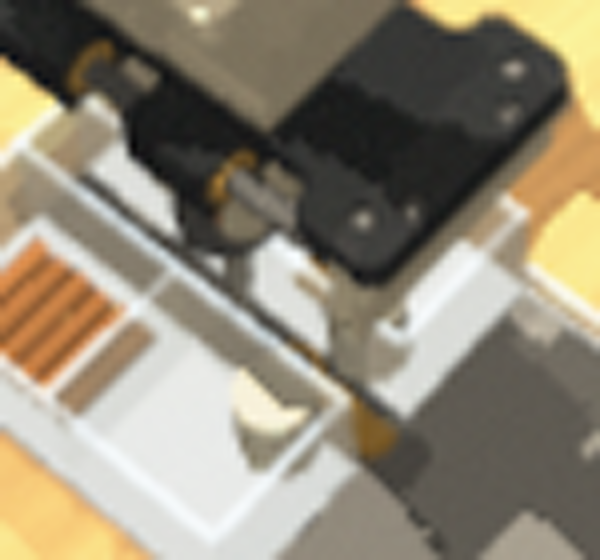

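```bash
python3 -m inch '[-0.15,-0.02,0,0,0,0,-1, -0.3,-0.03,0,0,0,0,-1, -0.45,-0.05,0,0,0,0,-1, -0.6,-0.07,0,0,0,0,-1, -0.7,-0.08,0,0,0,0,-1]';python3 -c "
from h import *
o=bot.get_obs();print(o['tool_pos'],o['contact_force'],o['moment'])
print(ray('side',250+392/8,250+440/8,15))"
```

```text
time: 14.65
tool_pos: [540.8, 183.1, 97.5]
tcp_rot: [-3.138, -0.002, 1.678]
contact_force: [3.6, 0.4, -0.2]
grip_width: 16.0
[540.7610918  183.09411487  97.48453199] [ 3.55507102  0.35361844 -0.18680276] [ 0.08679565 -0.98351338  0.0166747 ]
[492.56982866 176.26529129  15.        ]
```

```bash
python3 -m inch '[-0.1,-0.01,0,0,0,0,-1, -0.2,-0.02,0,0,0,0,-1, -0.3,-0.03,0,0,0,0,-1, -0.4,-0.05,0,0,0,0,-1, -0.5,-0.06,0,0,0,0,-1]';python3 -c "
from h import *
o=bot.get_obs();print(o['tool_pos'],o['contact_force'],o['moment'])"
```

```text
time: 15.15
tool_pos: [535.5, 182.4, 97.5]
tcp_rot: [-3.138, -0.002, 1.678]
contact_force: [2.8, 0.6, -0.5]
grip_width: 15.9
[535.54575646 182.44143631  97.45448749] [ 2.81936314  0.5883769  -0.54547288] [ 0.11180029 -0.76460744 -0.0093151 ]
```

```bash
python3 -m inch '[-0.1,-0.01,-0.02,0,0,0,-1, -0.2,-0.02,-0.02,0,0,0,-1, -0.3,-0.03,-0.02,0,0,0,-1, -0.4,-0.05,-0.02,0,0,0,-1, -0.5,-0.06,-0.02,0,0,0,-1]';python3 -c "
from h import *
o=bot.get_obs();print(o['tool_pos'],o['contact_force'],o['moment'])"
```

```text
time: 15.65
tool_pos: [530.2, 181.8, 97.2]
tcp_rot: [-3.137, -0.002, 1.678]
contact_force: [2.2, -0.6, 1.9]
grip_width: 15.6
[530.16832262 181.82261547  97.18937536] [ 2.20966546 -0.59678471  1.85687709] [ 0.08193424 -0.39375569 -0.01027624]
```

```bash
python3 -m inch '[-0.1,-0.01,0,0,0,0,-1, -0.2,-0.02,0,0,0,0,-1, -0.3,-0.03,0,0,0,0,-1, -0.4,-0.05,0,0,0,0,-1, -0.5,-0.06,0,0,0,0,-1]';python3 - <<'E'
from h import *
import cv2
o=bot.get_obs();print(o['tool_pos'],o['contact_force'],o['moment'])
im=bot.capture("side")[:,:,::-1];cv2.imwrite("pics/s11.png",im)
cv2.imwrite("pics/s11z.png",cv2.resize(im[250:320,250:325],None,fx=8,fy=8,interpolation=cv2.INTER_CUBIC))
E
```

```text
time: 16.15
tool_pos: [525.0, 181.2, 97.1]
tcp_rot: [-3.137, -0.002, 1.678]
contact_force: [1.4, 0.0, 0.8]
grip_width: 16.0
[525.02784256 181.18163033  97.14245431] [1.38093606 0.04404281 0.80755974] [ 0.01928611 -0.37956397 -0.02103997]
```

View pics/s11z.png

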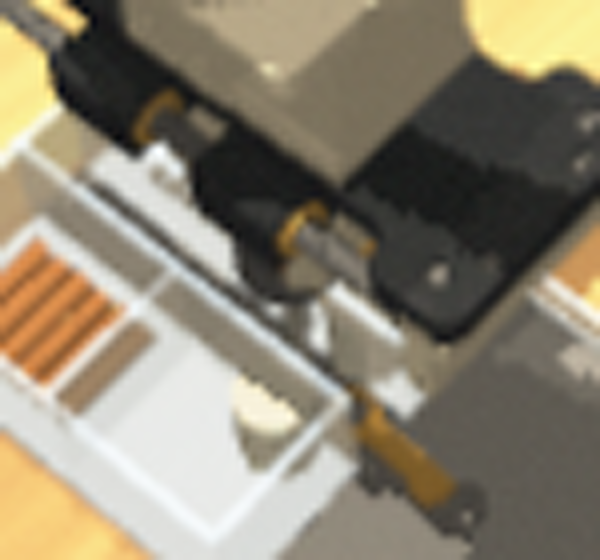

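```bash
python3 -m inch '[-0.2,-0.02,0,0,0,0,-1, -0.4,-0.04,0,0,0,0,-1, -0.6,-0.07,0,0,0,0,-1, -0.8,-0.09,0,0,0,0,-1, -1,-0.11,0,0,0,0,-1]';python3 -c "
from h import *
o=bot.get_obs();print(o['tool_pos'],o['contact_force'],o['moment'])"
python3 -m inch '[-0.2,-0.02,0,0,0,0,-1, -0.4,-0.04,0,0,0,0,-1, -0.6,-0.07,0,0,0,0,-1, -0.8,-0.09,0,0,0,0,-1, -1,-0.11,0,0,0,0,-1]';python3 -c "
from h import *
o=bot.get_obs();print(o['tool_pos'],o['contact_force'],o['moment'])"
```

```text
time: 16.7
tool_pos: [514.7, 180.1, 97.2]
tcp_rot: [-3.137, -0.002, 1.678]
contact_force: [1.5, 0.5, 1.5]
grip_width: 16.0
[514.66647775 180.05978841  97.15754141] [1.51577434 0.52508581 1.48384096] [ 0.01390176 -0.37104731  0.02580236]
time: 17.2
tool_pos: [504.5, 178.9, 97.2]
tcp_rot: [-3.137, -0.002, 1.678]
contact_force: [1.3, -0.2, 0.2]
grip_width: 15.9
[504.49789301 178.94947523  97.17296224] [ 1.32332006 -0.19791093  0.21048007] [-0.00713504 -0.38763765 -0.01028652]
```

```bash
python3 -m inch '[-0.2,-0.02,0,0,0,0,-1, -0.4,-0.04,0,0,0,0,-1, -0.6,-0.07,0,0,0,0,-1, -0.8,-0.09,0,0,0,0,-1, -1,-0.11,0,0,0,0,-1]';python3 - <<'E'
from h import *
import cv2
o=bot.get_obs();print(o['tool_pos'],o['contact_force'],o['moment'])
im=bot.capture("side")[:,:,::-1];cv2.imwrite("pics/s12.png",im)
cv2.imwrite("pics/s12z.png",cv2.resize(im[270:350,270:355],None,fx=7,fy=7,interpolation=cv2.INTER_CUBIC))
E
```

```text
time: 17.7
tool_pos: [494.3, 177.8, 97.2]
tcp_rot: [-3.137, -0.002, 1.678]
contact_force: [0.4, -0.7, 0.7]
grip_width: 15.8
[494.34465751 177.81059394  97.16026139] [ 0.44629041 -0.65909769  0.66384668] [ 0.01948855 -0.35137695  0.00238033]
```

View pics/s12z.png

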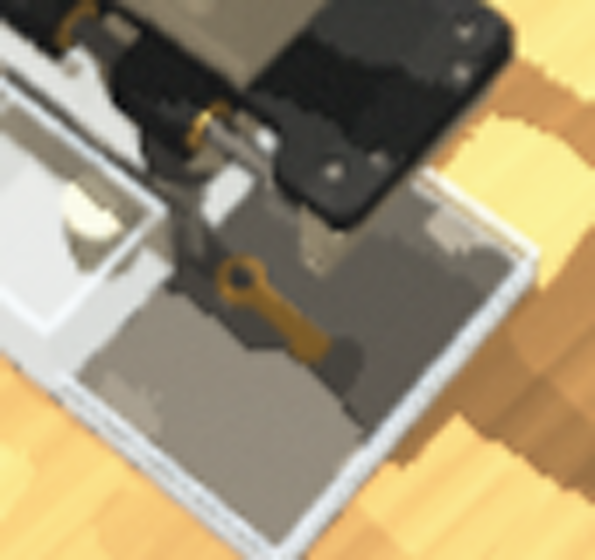

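```bash
python3 -m inch '[-0.25,-0.03,0,0,0,0,-1, -0.5,-0.05,0,0,0,0,-1, -0.75,-0.08,0,0,0,0,-1, -1,-0.11,0,0,0,0,-1, -1.2,-0.13,0,0,0,0,-1]';python3 -m inch '[0.3,0.03,0,0,0,0,-1, 0.3,0.03,1,0,0,0,-1, 0.3,0.03,3,0,0,0,-1, 0.3,0.03,5,0,0,0,-1, 0.3,0.03,7.5,0,0,0,-1]'; python3 - <<'E'
from h import *
import cv2
o=bot.get_obs();print(o['tool_pos'],o['contact_force'],o['moment'])
im=bot.capture("side")[:,:,::-1];cv2.imwrite("pics/s13.png",im)
cv2.imwrite("pics/s13z.png",cv2.resize(im[250:350,260:360],None,fx=6,fy=6,interpolation=cv2.INTER_CUBIC))
E
```

```text
time: 18.25
tool_pos: [481.7, 176.5, 97.1]
tcp_rot: [-3.136, -0.002, 1.678]
contact_force: [0.9, 0.6, 1.5]
grip_width: 15.8
time: 18.75
tool_pos: [484.2, 176.6, 172.7]
tcp_rot: [-3.134, -0.002, 1.678]
contact_force: [1.0, 0.8, -1.0]
grip_width: 15.7
[484.18573279 176.62898504 172.71650758] [ 1.01738906  0.77235574 -1.02304437] [ 0.00100717 -0.1448625  -0.00732421]
```

View pics/s13z.png

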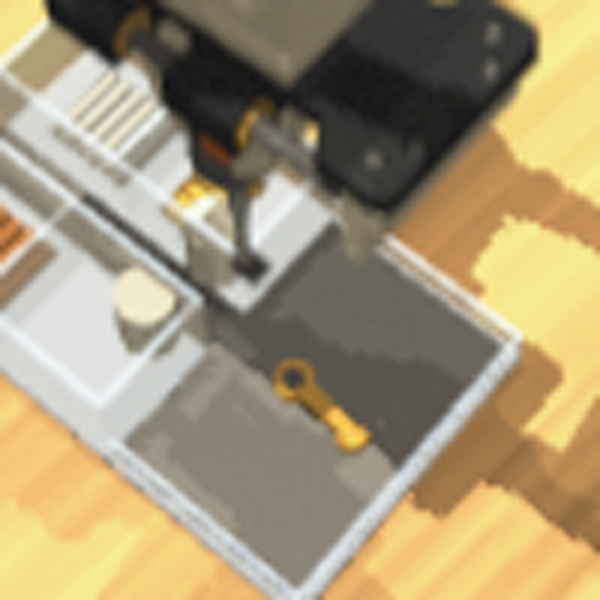

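```bash
python3 - <<'E'
from h import *
p=[515.4,178.0,.112]
for c in((277,372),(365,443)):
    P=ray("side",260+c[0]/6,250+c[1]/6,13);print(P,loc([0,0,-p[2]],P-np.array([p[0],p[1],0])))
E
```

```text
[469.71202687 175.45208895  13.        ] [-45.68648739   2.5744144   13.        ]
[427.15837881 171.09308557  13.        ] [-88.46070619   2.99877281  13.        ]
```

```bash
python3 -m inch '[0,-2,0.5,0,0,0,-1, 0.3,-5.5,0.5,0,0,2,-1, 0.6,-9.5,0.5,0,0,4,-1, 0.9,-13.5,0.5,0,0,6,-1, 1,-17.5,0.5,0,0,8,-1]';python3 -m inch '[0.1,-4,0,0,0,0,-1, 0.2,-8,0,0,0,0,-1, 0.3,-12,0,0,0,0,-1, 0.4,-15,0,0,0,0,-1, 0.5,-16.2,0,0,0,0,-1]'; python3 -m inch '[0,0,0,0,0,0,-1, 0,0,0,0,0,0,-1, 0,0,-1,0,0,0,-1, 0,0,-1,0,0,0,-1, 0,0,-1,0,0,0,-1]'; python3 - <<'E'
from h import *
import cv2
o=bot.get_obs();print(o['tool_pos'],o['tcp_rot'],o['contact_force'],o['moment'])
E
```

```text
time: 19.3
tool_pos: [496.5, 0.7, 182.4]
tcp_rot: [3.141, -0.003, 1.82]
contact_force: [0.2, 0.5, 0.1]
grip_width: 15.7
time: 19.8
tool_pos: [501.2, -164.0, 182.3]
tcp_rot: [3.141, -0.002, 1.817]
contact_force: [-0.1, 0.9, -1.3]
grip_width: 15.7
time: 20.3
tool_pos: [501.1, -162.8, 171.8]
tcp_rot: [-3.141, -0.003, 1.818]
contact_force: [-0.5, -0.2, -1.8]
grip_width: 15.8
[ 501.05036506 -162.83837956  171.80060724] [-3.14101315 -0.00320209  1.81841484] [-0.53626014 -0.23036326 -1.78756832] [ 0.06730338 -0.12038439  0.00779484]
```

```bash
python3 -m inch '[0,0.28,-1,0,0,0,-1, 0,0.28,-2,0,0,0,-1, 0,0.28,-2.65,0,0,0,-1, 0,0.28,-2.65,0,0,0,-1, 0,0.28,-2.65,0,0,0,-1]'; python3 - <<'E'
from h import *
import cv2
o=bot.get_obs();print(o['tool_pos'],o['tcp_rot'],o['contact_force'],o['moment'])
im=bot.capture("side");im=im[130:240,330:440,::-1]
cv2.imwrite("pics/s14.png",cv2.resize(im,None,fx=5.4,fy=5.4,interpolation=cv2.INTER_CUBIC))
E
```

```text
time: 20.8
tool_pos: [501.0, -160.1, 145.1]
tcp_rot: [-3.141, -0.003, 1.818]
contact_force: [-0.5, -0.3, -0.5]
grip_width: 15.7
[ 501.03411027 -160.09673464  145.07936309] [-3.14069455 -0.0034535   1.81830651] [-0.4574492  -0.33265127 -0.50800889] [ 0.0458695  -0.18228189 -0.07824782]
```

View pics/s14.png

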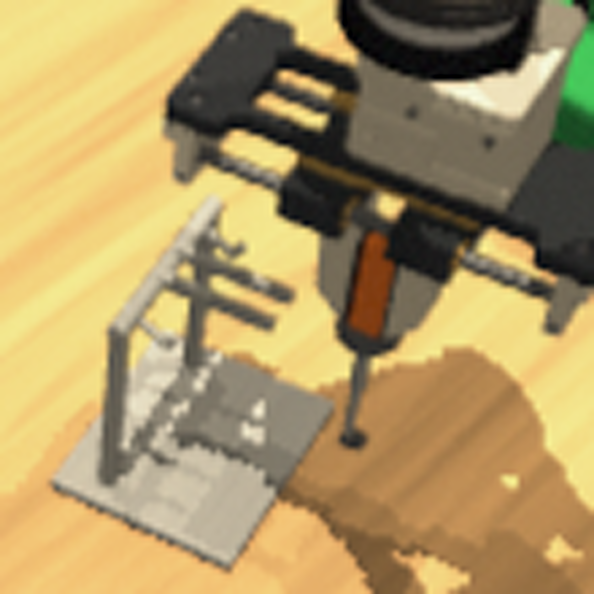

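```bash
python3 -m inch '[0.7,0.18,0,0,0,0,-1, 1.4,0.36,0,0,0,0,-1, 2.1,0.53,0,0,0,0,-1, 2.8,0.71,0,0,0,0,-1, 3.5,0.89,0,0,0,0,-1]';python3 -m inch '[0.5,0.13,0,0,0,0,-1, 1,0.25,0,0,0,0,-1, 1.5,0.38,0,0,0,0,-1, 1.85,0.47,0,0,0,0,-1, 1.85,0.47,0,0,0,0,-1]';python3 - <<'E'
from h import *
import cv2
o=bot.get_obs();print(o['tool_pos'],o['tcp_rot'],o['contact_force'],o['moment'])
im=bot.capture("side");im=im[130:240,330:440,::-1]
cv2.imwrite("pics/s15.png",cv2.resize(im,None,fx=5.4,fy=5.4,interpolation=cv2.INTER_CUBIC))
E
```

```text
time: 21.35
tool_pos: [537.0, -151.1, 145.4]
tcp_rot: [-3.141, -0.003, 1.818]
contact_force: [0.8, 0.1, -0.6]
grip_width: 16.0
time: 21.85
tool_pos: [555.8, -146.3, 145.3]
tcp_rot: [-3.141, -0.003, 1.819]
contact_force: [0.0, -0.4, -1.0]
grip_width: 15.8
[ 555.83520824 -146.25118199  145.34111008] [-3.14145242e+00 -2.90938669e-03  1.81874625e+00] [ 0.02452877 -0.40661614 -1.04227388] [ 0.03696895 -0.1131786  -0.00204348]
```

View pics/s15.png

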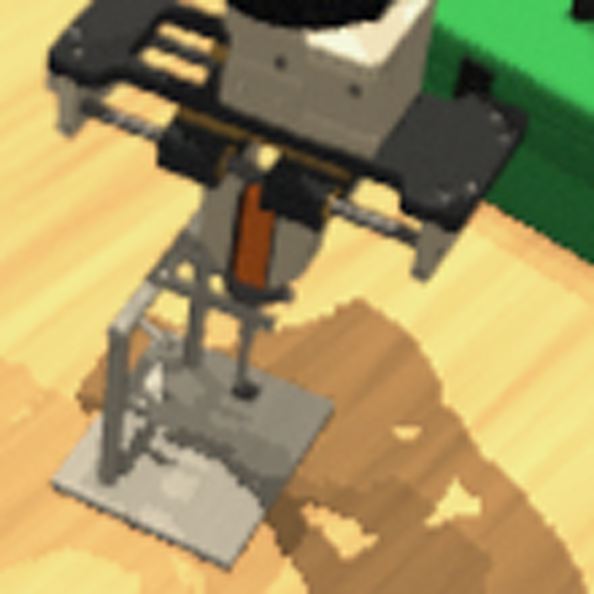

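```bash
python3 -m inch '[-0.07,0,-0.2,0,0,0,-1, -0.07,0,-0.4,0,0,0,-1, -0.07,0,-0.6,0,0,0,-1, -0.07,0,-0.65,0,0,0,-1, -0.07,0,-0.65,0,0,0,-1]';python3 -m inch '[0,0,-0.05,0,0,0,-1, 0,0,-0.1,0,0,0,-1, 0,0,-0.1,0,0,0,-1, 0,0,-0.1,0,0,0,-1, 0,0,-0.1,0,0,0,-1]'; python3 - <<'E'
from h import *
o=bot.get_obs();print(o['tool_pos'],o['tcp_rot'],o['contact_force'],o['moment'])
E
```

```text
time: 22.4
tool_pos: [554.7, -146.3, 138.7]
tcp_rot: [-3.141, -0.003, 1.819]
contact_force: [-0.4, -0.7, -1.4]
grip_width: 15.9
time: 22.9
tool_pos: [554.8, -146.4, 137.9]
tcp_rot: [-3.141, -0.003, 1.819]
contact_force: [-1.9, 0.5, 3.0]
grip_width: 15.7
[ 554.76489495 -146.35294897  137.93914651] [-3.14116912e+00 -2.94616955e-03  1.81861586e+00] [-1.88626768  0.53879715  2.96315103] [ 0.06095419  0.13573125 -0.03696101]
```

Seated (4 N). Open slowly.

```bash
python3 -m inch '[0,0,0,0,0,0,-0.6, 0,0,0,0,0,0,-0.5, 0,0,0,0,0,0,-0.4, 0,0,0,0,0,0,-0.3, 0,0,0,0,0,0,-0.2]';python3 -m inch '[0,0,0,0,0,0,0.2, 0,0,0,0,0,0,0.6, 0,0,0,0,0,0,1, 0,0,0,0,0,0,1, 0,0,0,0,0,0,1]'; python3 - <<'E'
from h import *
import cv2
im=bot.capture("side");im=im[130:240,330:440,::-1]
cv2.imwrite("pics/s16.png",cv2.resize(im,None,fx=5.4,fy=5.4,interpolation=cv2.INTER_CUBIC))
E
```

```text
time: 23.4
tool_pos: [554.8, -146.3, 137.9]
tcp_rot: [-3.141, -0.003, 1.819]
contact_force: [0.5, 0.1, -0.0]
grip_width: 35.1
time: 23.9
tool_pos: [554.8, -146.4, 137.9]
tcp_rot: [-3.141, -0.003, 1.819]
contact_force: [0.3, 0.4, 0.3]
grip_width: 71.8
```

View pics/s16.png

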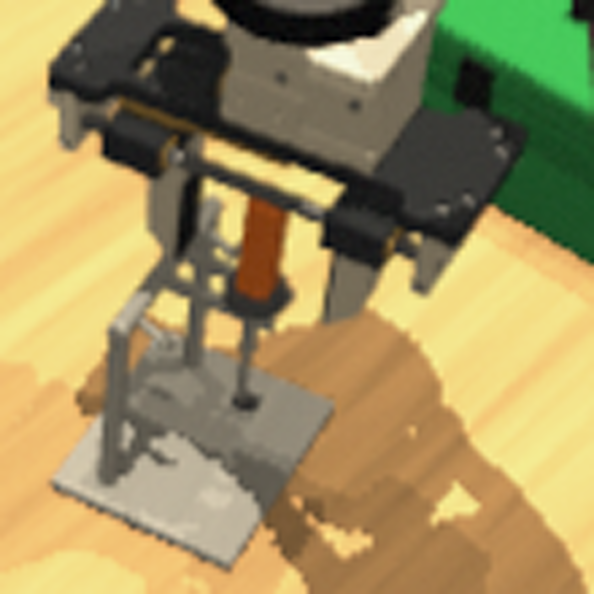

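Hanging upright. Retreat up and back.

```bash
python3 -m inch '[0,0,1,0,0,0,1, 0,0,3,0,0,0,1, 0,0,5.5,0,0,0,1, 0,0,8,0,0,0,1, 0,0,10,0,0,0,1]';python3 -m inch '[-2,-1,0,0,0,0,1, -5,-3,0,0,0,0,1, -8,-6,0,0,0,0,1, -11,-9,0,0,0,0,1, -13,-10,0,0,0,0,1]';python3 -m inch '[0,0,0,0,0,0,1, 0,0,0,0,0,0,1, 0,0,0,0,0,0,1, 0,0,0,0,0,0,1, 0,0,0,0,0,0,1]'; python3 - <<'E'
from h import *
import cv2
cv2.imwrite("pics/s17.png",bot.capture("side")[:,:,::-1])
im=bot.capture("top")[:,:,::-1];cv2.imwrite("pics/t17.png",im)
E
```

```text
time: 24.45
tool_pos: [555.1, -146.5, 240.3]
tcp_rot: [3.14, -0.002, 1.819]
contact_force: [1.3, -0.0, 0.4]
grip_width: 91.9
time: 24.95
tool_pos: [423.4, -248.6, 241.2]
tcp_rot: [3.14, -0.0, 1.817]
contact_force: [0.5, -0.4, 0.5]
grip_width: 91.6
time: 25.45
tool_pos: [424.0, -248.0, 241.1]
tcp_rot: [3.14, -0.0, 1.818]
contact_force: [0.7, 0.4, -0.8]
grip_width: 91.6
```

View pics/s17.png

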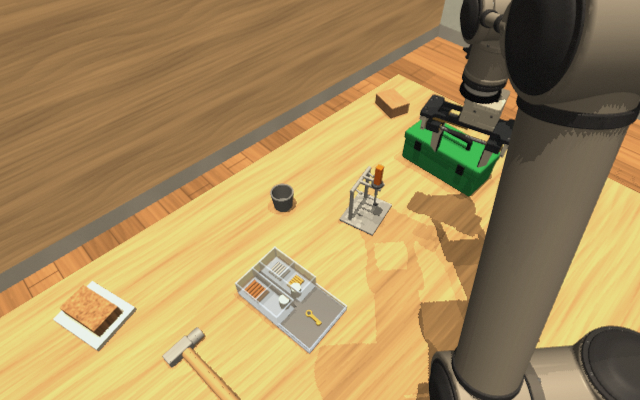

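View pics/t17.png

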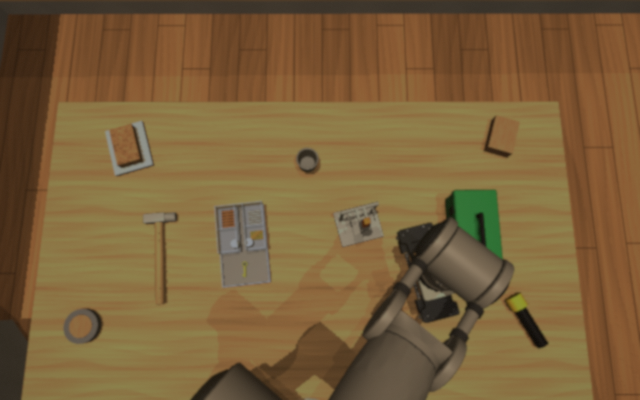

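```bash
python3 -c "
from plant import bot
print(bot.close_job())"
```

```text
the job is handed in; nothing more can be done
None
```

The key now lies wholly in the open front tray, and the pick is back in its fork. I handed the job in at about 25.5 s of the 67 s allowed.

- **Drag:** I felt the hook down onto the liner behind the key; contact came at about TCP z = 97 mm. I then drew the key out past the cheeks with the pick only. The highest readings, taken between moves, were about 4 N along the slot and about 4 N down on the liner, against the 15 N limit.
- **Key position:** measured in the side view after the pick was lifted clear, the key spans about x = -46 to -88 mm in the organiser. The tray runs from -20 to -107 mm.
- **Pick:** I lowered it to the height where I first gripped it, until it pressed on the prongs with about 4 N, then opened the gripper. The pictures after release and retreat show it hanging upright where it started.
- **Rest of the scene:** in the final pictures the hammer and bumper pot look unmoved. The toolbox looks unmoved too, though the arm partly hides it in the top view. The gripper is open and well clear of everything.
- **Disagreement:** the two cameras differed by about 3 to 5 mm in world y. I lined the hook up with the slot in the side view alone, and it went in without touching the walls that I could detect.

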